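# Slide the sample board into its notches and bolt it

## Task

Push the plywood sample board along its rails toward the polishing disc until it drops fully into the locating notches. Then push the red-knobbed bolt all the way in over the board so that it is locked down. Only push: do not lift or tip the board, and leave the other things on the bench where they are.

Things in the scene. Friction and masses are not known exactly. Their poses are not given: they have to be found in the camera images.
- station: Fixed polishing station. Origin on the bench midway between its rails; +x along the rails toward the polishing disc (the way the board goes; world -y within 17 deg), +y across them, away from the robot, z up. Base x -190 to 240, y -82 to 82, 12 thick. Aluminium rails |y| 32 to 68, x -190 to 150, tops 30 above the bench. Blue side guides |y| 72 to 79, x -190 to 150, tops 46 high.
- seat (a point): Station point where the board's origin lies when seated: station x 60, y 0, 23 above the bench; axes as the station's. Notches in the rails are 18 long, 7 deep, square-walled: at station x 115 in the rails' outer halves for the board's front feet, x 5 in the inner halves for its rear feet, so the whole board drops 7 mm at once, level; the notch walls then stop it.
- board: Loose plywood board 150 (x, along rails) by 140 by 18, 0.65 to 0.95 kg, with a dark granite sample 105 x 84 x 20 fixed on top, on four black feet 9 high. Origin centred, at the feet's undersides; +x toward the disc. Plywood 9 to 27 above origin. Starts on the rail tops (origin 30 above bench), 60 to 120 short of the seat. Play: 2 each side between guides, 3 fore and aft in the notches. Slides with 3 to 12 N.
- board_rear (a point): Middle of the board's rear edge face, the one to push on, turned away from the disc, at half the plywood's height. This face is 140 wide, 39 to 57 above the bench on the rails, 32 to 50 when seated; 75 behind the board's origin. The rails behind it are free.
- disc (a point): Centre of the face of the grey polishing disc (92 diameter, upright) on the yellow motor at the end of the station: station x 152, y 0, 88 above the bench. The seated board's front edge is 17 short of it.
- bolt (a joint): Steel bolt with an upright red knob, on the grey block beside the rail nearer the robot. Slides along station +y, away from the robot: 0 fully back, 0.030 m fully in, its tongue then 20 or more over the seated board. Starts at 0 to 0.005. Rubs with about 2 N, stays where left. Passes 2.5 mm above a seated board, but strikes the edge of one that has not dropped.
- bolt_knob (a point): Centre of the top of the bolt's red knob, an upright cylinder 16 diameter, from 58 to 94 above the bench; moves with the bolt. At bolt 0: station x 40, y -100. The flat bolt's tail reaches 20 behind the knob's axis, top 58 high. Grey block under it: station x 15 to 65, y -125 to -81, top 48 high, two small cheeks at x 16 to 22 and 58 to 64, to 60 high.
- wrench: Bystander: steel wrench 150 long lying on the tool ledge. Origin at its middle.
- wax_tin: Bystander: jar of polishing wax, 52 diameter, 45 tall, on the tool ledge. Origin under its centre.
- polisher: Bystander: yellow hand polisher about 300 long, 110 tall, lying on the bench at the robot's right. Origin under its middle.
- pad: Bystander: loose polishing pad, 100 diameter, 7 thick. Origin under its centre.
- bottle: Bystander: bottle 70 diameter, 170 tall. Origin under its centre.
- tape: Bystander: yellow tape measure 70 by 35 by 65 tall. Origin under its centre.
- offcut: Bystander: granite offcut 120 by 70 by 20. Origin under its centre.
Things that resemble listed ones, but are neither listed nor needed, are in the scene too. Several things have the shape of the board; the one meant has the colours described above.

How it is judged:
On the way, in this order (a step that is already met when the one before it is completed fails the run):
1. the board has dropped into the notches (horizontal distance between board and seat below 0.006 m and z of board in the frame of seat below 0.0025 m and angle between the x axis of board and the x axis of station, either way round below 0.06 rad and angle between board's own z axis and vertical below 0.03 rad and value of joint bolt below 0.012 m), for 0.2 s.
2. the bolt is pushed in over the seated board (horizontal distance between board and seat below 0.006 m and z of board in the frame of seat below 0.0025 m and angle between the x axis of board and the x axis of station, either way round below 0.06 rad and angle between board's own z axis and vertical below 0.03 rad and value of joint bolt above 0.026 m), for 0.2 s.
At the end, for the whole second after the job is handed in: The board lies at rest in its notches (origin within 6 mm of the seat seen from above and less than 2.5 mm above it, level and in line with the rails) and the bolt is at least 26 mm of its 30 mm in (all of step 2 and linear speed of board below 0.01 m/s); the robot touches nothing.
It fails at once if the board is lifted off the rails (z of board in the frame of seat above 0.017 m).
It fails at once if the board is tipped (angle between board's own z axis and vertical above 0.17 rad).
It fails at once if another thing on the bench is moved more than 30 mm (distance of any of wrench, wax_tin, polisher, pad, bottle, tape, offcut from where it was at the start of the episode above 0.03 m).
It also fails if it takes over 58 s, if anything falls off the work surface, if the arm or the gripper's body presses on something with over 40 N, if the wrist force passes 120 N, or if a joint passes its speed limit or range.

## Robot

A 6-joint arm with a two-finger parallel gripper is mounted at the origin on the work surface. World frame = base frame: x ahead of the robot, y to its left, z up, the work surface at z = 0. Lengths are in m, angles in rad, forces in N, time in s.
With the tool pointing down it reaches from about 0.25 to 0.775 m from the base axis. Payload 4 kg.
Tool frame: the origin (TCP) lies on the front face of the gripper's body, between the roots of the fingers; the fingertips stand 73 mm ahead of it and the grasp point (between the pads) lies 54 mm ahead of it (manip.pinch_z is the z of the grasp point in the tool frame, in m); z points along the fingers, y is the direction in which the jaws open and shut (so a half turn about z gives the same grasp; the last joint's range is limited). The gripper opens to 85 mm and grips with 20 to 120 N. Pads are 22 mm wide; open, the fingers measure 114 mm over their backs; the gripper's body (76 mm by 85 mm) begins 54 mm behind the grasp point. The pads swing forward as they close: fully open they stand 13 mm farther back than shut.
Start: joints at [1.099, 0.087, 1.371, -0, 1.684, -0.103], TCP at [0.198, 0.513, 0.304] pointing down, gripper open.
Joint ranges: [-3.1, 3.1], [-0.76, 2.03], [0.27, 2.55], [-1.08, 4.22], [0.17, 2.65], [-2.57, 2.57]. Speed limits (rad/s): [2.79, 2.79, 3.14, 3.14, 3.14, 3.14].

## Interface

Orientations are given as [roll, pitch, yaw] about the fixed x, y, z axes, in that order (R = Rz(yaw) Ry(pitch) Rx(roll)).
In Python, from station import status, optics, manip gives the robot as it stands. The module is installed in compiled form; this text tells all that it offers.
- The arm moves only by the tool servo_tool, never from a script. Its argument "increments" is a list of rows, each an object of numbers: "dx", "dy", "dz": the shift along the tool's x, y, z in mm; "rx", "ry", "rz": the turn, a rotation vector about the tool's x, y, z in degrees; "hand": the gripper's target within -1 to 1 (shut at 1, half-way at 0, fully open at -1). A call has 1 to 8 rows; each row is the pose to reach, as a shift and turn from the pose measured when the call began, along the tool's axes at that moment; what a row does not reach only later rows make up. A row lasts 1/8 s, in which the tool goes at most 62.5 mm and 10.7 degrees, less where a joint would pass 70% of its speed; a pose out of reach is approached as far as the arm can. A call with a gripper value outside its range is refused whole. The fingers move at their own pace and stop on an object; "grip_force" is the grip in N (left out, the last holds). Time passes only in rows, so rows that repeat a pose let the fingers close. It gives the time, the measured TCP pose, the force and the opening at its end, in the units of the state.
- status.state(): the state, without advancing time (a new reading comes with each control period).
- optics.camera(name): name is "scene" or "top" or "wrist"; returns the picture (400x640x3 uint8, red, green, blue); there is no depth.
- optics.get_calibration(name): a dict with "fx", "fy", "cx", "cy" (pixels), "xyz" and "orientation" of the camera in the world. Camera axes: x right, y up, looking along -z (the intrinsics and any distortion apply to the point x, -y, -z); pixel columns grow to the right and rows downward; lengths in m; the calibration is good to about 2 mm. The wrist camera is an equidistant fisheye: a pixel r from the principal point sees the ray r / f radians off the axis. A picture is of the moment at which its call begins: read the wrist's pose just before it. get_calibration takes no time and is no camera call; for the wrist camera it gives the pose at the moment of the call.
- manip.close_job(): hands the job in, once; it reports no verdict.
The state is a dict: "t": time; "q": joint angles; "qd": joint speeds; "joint_efforts": joint torques, N m; "position": TCP position; "tcp_rot": TCP orientation; "contact_force": force on the tool from outside, world axes, zero at the start; "torque": the same for the moment, N m; "gripper_width": finger opening in m.
Only numpy, scipy, OpenCV 4.12 (cv2) and the standard library are available. Lean on these libraries where they do the work, as an engineer would, in place of code of your own. Each camera call takes 0.05 s, during which the arm holds its last target. There are 200 camera calls.

## Working session

There is one attempt and no reset: what is moved stays moved. The work goes in short steps, Python scripts to look and compute and a tool call to move; the robot and the scene stay as the last step left them, time stands still between calls to the robot, and variables do not carry over. Pictures are saved under pics/ and viewed, about 8 in all and at most 12, crops included, and the job is handed in when it is done.

Besides the shell and the picture viewer there is one more tool, called after "Emit:" as name(argument=value, ...), one argument or row to a line, values as JSON. servo_tool: Moves the arm, as the interface text tells. Its arguments: {"type":"object","properties":{"increments":{"type":"array","items":{"type":"object","properties":{"dx":{"type":"number"},"dy":{"type":"number"},"dz":{"type":"number"},"rx":{"type":"number"},"ry":{"type":"number"},"rz":{"type":"number"},"hand":{"type":"number"}}}},"grip_force":{"type":"number"}},"required":["increments"]}

```bash
mkdir -p pics
python3 - <<'E'
from station import status, optics, manip
import cv2
for n in("scene","top"):
    cv2.imwrite(f"pics/{n}0.png",optics.camera(n)[:,:,::-1]); print(n,optics.get_calibration(n))
print(optics.get_calibration("wrist")); print(status.state())
E
```

```text
scene {'fx': 371.2559434816892, 'fy': 371.2559434816892, 'cx': 326.8969788122237, 'cy': 200.62064627752756, 'xyz': array([1.1610999, 0.0627827, 1.0802047]), 'orientation': array([ 0.56948355, -0.0074151 ,  1.68984011])}
top {'fx': 490.37979174657227, 'fy': 490.37979174657227, 'cx': 322.56238514050096, 'cy': 199.25559070584058, 'xyz': array([ 0.16130816, -0.02232507,  1.80750603]), 'orientation': array([ 0.21366705, -0.00276307, -1.52780701])}
{'fx': 309.70691628693146, 'fy': 309.70691628693146, 'cx': 318.8356474001802, 'cy': 195.61736236173644, 'xyz': array([0.13701037, 0.53823712, 0.37300719]), 'orientation': array([-0.27025662,  0.00226675,  1.20270908])}
{'t': 0.1, 'q': array([ 1.09888189e+00,  8.79027308e-02,  1.37210743e+00,  9.94985943e-06,
        1.68359175e+00, -1.03105163e-01]), 'qd': array([-0.00027647, -0.0012908 , -0.00414334, -0.00015297, -0.00066389,
        0.00169389]), 'joint_efforts': array([ 1.46884373e-03, -3.53015184e+01, -3.14219177e+01, -1.18733356e-04,
        7.87362456e-03, -6.65197774e-06]), 'position': array([0.19814621, 0.5127479 , 0.30284201]), 'tcp_rot': array([-3.13959508e+00, -2.16634116e-04,  2.77278427e+00]), 'contact_force': array([-0.62705794,  0.11282806,  0.52577831]), 'torque': array([-0.00890838,  0.02087179, -0.0331324 ]), 'gripper_width': 0.08558266976181664}
```

View pics/scene0.png

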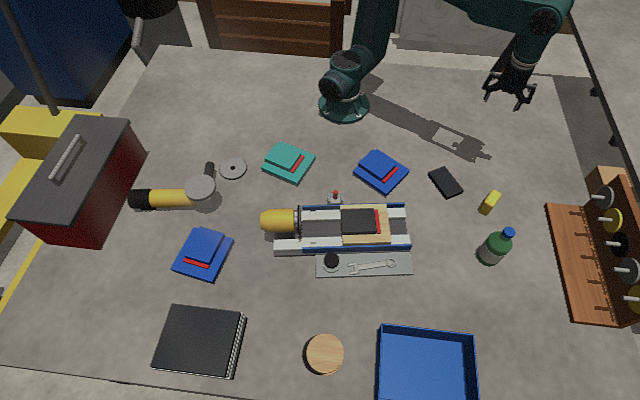

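View pics/top0.png

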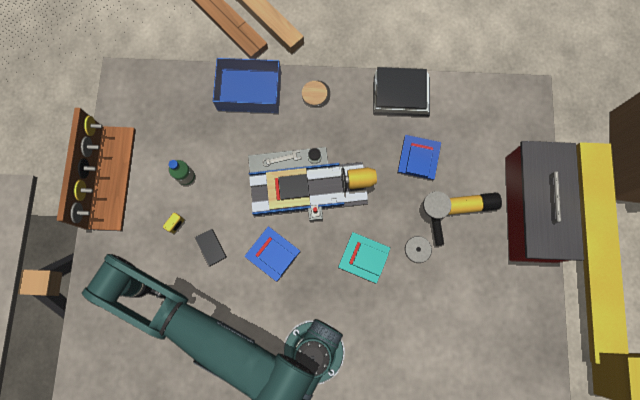

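The plywood and dark-granite board is on the rails at top (288,188) / scene (362,223). The lookalikes are blue at top (272,253) and (419,157), and teal at (364,258). Only the first has plywood and granite colours, so I'll confirm it in a crop.

Run:
```python
import cv2, numpy as np
a=cv2.imread("pics/top0.png")[145:225,240:380]; b=cv2.imread("pics/scene0.png")[185:285,255:420]
a=cv2.resize(a,(700,400),interpolation=cv2.INTER_CUBIC)
cv2.imwrite("pics/c1.png",a); cv2.imwrite("pics/c2.png",cv2.resize(b,None,fx=4.8,fy=4.8,interpolation=cv2.INTER_CUBIC))
```

```text
(no output)
```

View pics/c1.png

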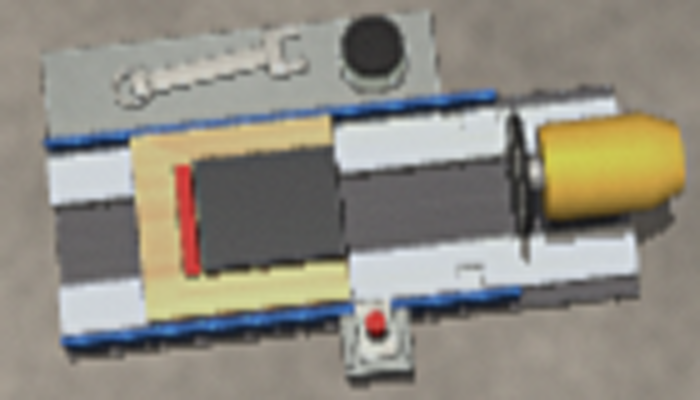

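View pics/c2.png

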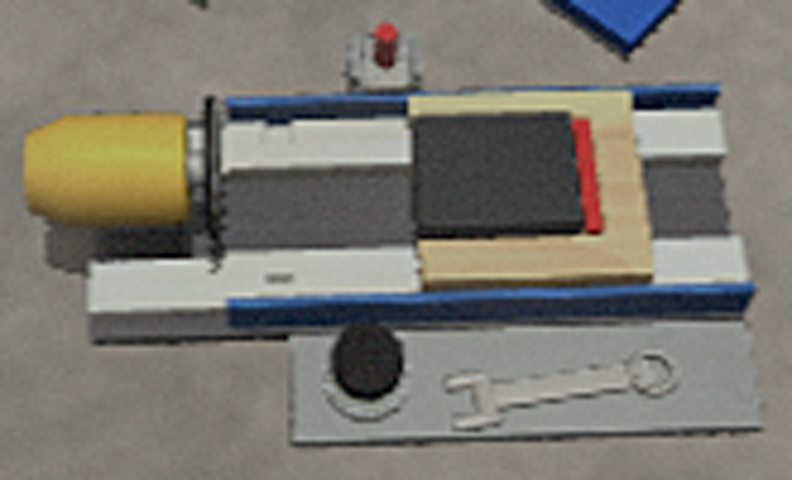

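The crops confirm it: a plywood board with dark granite and a red stripe, its rear end left in the top view and right in the scene view. I'll fit the station, board and bolt to the corner pixels.

```bash
cat > h.py <<'E'
import numpy as np
from scipy.spatial.transform import Rotation as R
def proj(c,p):
    q=R.from_euler('xyz',c['orientation']).inv().apply(np.atleast_2d(p)-c['xyz'])
    return np.c_[c['cx']+c['fx']*q[:,0]/-q[:,2], c['cy']+c['fy']*q[:,1]/q[:,2]]
E
python3 - <<'E'
from h import *
from station import optics
from scipy.optimize import least_squares
T=optics.get_calibration("top");S=optics.get_calibration("scene")
# kind, x,y,z , u,v
top=[('s',-190,79,46,45,139),('s',150,79,46,495,92),('s',150,-79,46,520,293),('s',-190,-79,46,64,340),('k',40,-100,94,376,315),
('b',-75,70,57,131,137),('b',-75,-70,57,147,322),('b',75,70,57,332,115),('b',75,-70,57,349,304)]
sc=[('s',150,-79,46,228,97),('s',-190,-79,46,720,86),('s',150,79,46,228,292),('s',-190,79,46,752,286),('k',40,-100,94,386,30),
('b',75,-70,57,408,98),('b',-75,-70,57,632,93),('b',75,70,57,421,278),('b',-75,70,57,652,276)]
def f(p):
    r=[]
    for c,L,s,o in((T,top,5,(240,145)),(S,sc,4.8,(255,185))):
        for k,x,y,z,u,v in L:
            if k=='b': x,y=x+p[3],y+p[5]
            if k=='k': y+=p[4]
            a=np.array([x,y])/1000; C,Sn=np.cos(p[2]),np.sin(p[2])
            w=[p[0]/1000+C*a[0]-Sn*a[1],p[1]/1000+Sn*a[0]+C*a[1],z/1000]
            r+=list(proj(c,w)[0]-[(u+.5)/s-.5+o[0],(v+.5)/s-.5+o[1]])
    return r
g=least_squares(f,[500,0,-1.57,-40,2,0],loss='soft_l1')
print(g.x.round(3)); print(np.array(f(g.x)).reshape(-1,2).round(1).tolist())
E
```

```text
[ 5.83835e+02  7.04910e+01 -1.42200e+00 -4.99380e+01  6.43600e+00
  4.46000e-01]
[[-0.5, -0.1], [0.4, 0.1], [0.2, 1.1], [-1.1, 1.3], [-0.6, 1.1], [-0.3, -0.1], [-0.4, -0.1], [-0.2, 0.2], [0.2, -0.7], [-0.7, -0.4], [-0.2, -0.2], [-1.1, 2.9], [0.4, 1.5], [0.0, 1.1], [0.1, -0.7], [-0.7, -0.6], [-0.4, 0.7], [0.4, -0.0]]
```

Emit:
servo_tool(
  increments=[
    {"dx": -55, "dy": -16, "rz": 8, "hand": 1},
    {"dx": -110, "dy": -32, "rz": 16, "hand": 1},
    {"dx": -165, "dy": -48, "rz": 24, "hand": 1},
    {"dx": -220, "dy": -65, "rz": 32, "hand": 1},
    {"dx": -275, "dy": -81, "rz": 40, "hand": 1},
    {"dx": -330, "dy": -97, "rz": 48, "hand": 1},
    {"dx": -385, "dy": -113, "rz": 55, "hand": 1},
    {"dx": -437, "dy": -129, "dz": 40, "rz": 60.4, "hand": 1},
  ],
  grip_force=40,
)

```text
invalid input
```

Emit:
servo_tool(
  increments=[
    {"dx": -55, "dy": -16, "dz": 0, "rx": 0, "ry": 0, "rz": 8, "hand": 1},
    {"dx": -110, "dy": -32, "dz": 0, "rx": 0, "ry": 0, "rz": 16, "hand": 1},
    {"dx": -165, "dy": -48, "dz": 0, "rx": 0, "ry": 0, "rz": 24, "hand": 1},
    {"dx": -220, "dy": -65, "dz": 0, "rx": 0, "ry": 0, "rz": 32, "hand": 1},
    {"dx": -275, "dy": -81, "dz": 0, "rx": 0, "ry": 0, "rz": 40, "hand": 1},
    {"dx": -330, "dy": -97, "dz": 0, "rx": 0, "ry": 0, "rz": 48, "hand": 1},
    {"dx": -385, "dy": -113, "dz": 0, "rx": 0, "ry": 0, "rz": 55, "hand": 1},
    {"dx": -437, "dy": -129, "dz": 40, "rx": 0, "ry": 0, "rz": 60.4, "hand": 1},
  ],
)

```text
t: 1.1
position: [0.5589, 0.2362, 0.269]
tcp_rot: [3.135, 0.0, 1.715]
contact_force: [0.2, 0.7, 0.5]
gripper_width: -0.0003
```

Emit:
servo_tool(
  increments=[
    {"dx": 0, "dy": 0, "dz": 50, "hand": 1},
    {"dx": 0, "dy": 0, "dz": 100, "hand": 1},
    {"dx": 0, "dy": 0, "dz": 135, "hand": 1},
    {"dx": 0, "dy": 0, "dz": 157, "hand": 1},
    {"dx": 0, "dy": 0, "dz": 159, "hand": 1},
    {"dx": 0, "dy": 0, "dz": 159, "hand": 1},
  ],
)

```text
invalid input
```

```bash
cat > look.py <<'E'
import sys,cv2
from station import optics,status
n=sys.argv[1]
a=cv2.resize(optics.camera("top")[145:225,240:380,::-1],(700,400),interpolation=cv2.INTER_CUBIC)
b=cv2.resize(optics.camera("scene")[185:285,255:420,::-1],None,fx=4.8,fy=4.8,interpolation=cv2.INTER_CUBIC)
w=optics.camera("wrist")[:,:,::-1]
cv2.imwrite(f"pics/t{n}.png",a);cv2.imwrite(f"pics/s{n}.png",b);cv2.imwrite(f"pics/w{n}.png",w)
s=status.state();print(s['t'],s['position'],s['contact_force'])
E
python3 look.py 1
```

```text
1.25 [0.55634077 0.23496733 0.26145981] [ 0.35456148  0.2384655  -0.45343337]
```

View pics/s1.png

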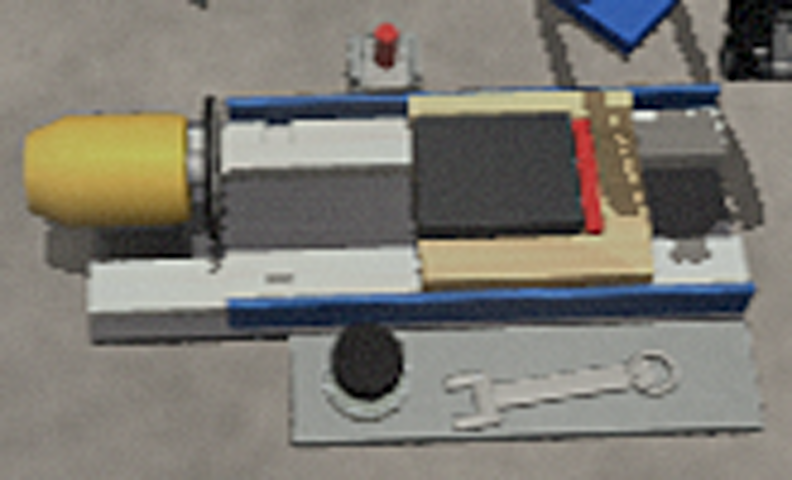

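The arm is above and behind the board, which hasn't moved. Rows need every key, so I'll repeat the descent that way.

Emit:
servo_tool(
  increments=[
    {"dx": 0, "dy": 3, "dz": 50, "rx": 0, "ry": 0, "rz": 0, "hand": 1},
    {"dx": 0, "dy": 3, "dz": 100, "rx": 0, "ry": 0, "rz": 0, "hand": 1},
    {"dx": 0, "dy": 3, "dz": 135, "rx": 0, "ry": 0, "rz": 0, "hand": 1},
    {"dx": 0, "dy": 3, "dz": 150, "rx": 0, "ry": 0, "rz": 0, "hand": 1},
    {"dx": 0, "dy": 3, "dz": 151, "rx": 0, "ry": 0, "rz": 0, "hand": 1},
    {"dx": 0, "dy": 3, "dz": 151, "rx": 0, "ry": 0, "rz": 0, "hand": 1},
  ],
)

```text
t: 2.0
position: [0.559, 0.2355, 0.1128]
tcp_rot: [-3.136, 0.002, 1.715]
contact_force: [0.6, -0.3, 0.5]
gripper_width: 0.0003
```

Emit:
servo_tool(
  increments=[
    {"dx": -10, "dy": 0, "dz": 3, "rx": 0, "ry": 0, "rz": 0, "hand": 1},
    {"dx": -20, "dy": 0, "dz": 3, "rx": 0, "ry": 0, "rz": 0, "hand": 1},
    {"dx": -30, "dy": 0, "dz": 3, "rx": 0, "ry": 0, "rz": 0, "hand": 1},
    {"dx": -40, "dy": 0, "dz": 3, "rx": 0, "ry": 0, "rz": 0, "hand": 1},
    {"dx": -50, "dy": 0, "dz": 3, "rx": 0, "ry": 0, "rz": 0, "hand": 1},
    {"dx": -60, "dy": 0, "dz": 3, "rx": 0, "ry": 0, "rz": 0, "hand": 1},
    {"dx": -70, "dy": 0, "dz": 3, "rx": 0, "ry": 0, "rz": 0, "hand": 1},
    {"dx": -80, "dy": 0, "dz": 3, "rx": 0, "ry": 0, "rz": 0, "hand": 1},
  ],
)

```text
t: 3.0
position: [0.5708, 0.156, 0.1105]
tcp_rot: [-3.137, 0.002, 1.716]
contact_force: [-0.3, 5.3, 2.5]
gripper_width: 0.0
```

```bash
python3 look.py 2
```

```text
3.15 [0.57054706 0.15469732 0.10968582] [ 0.26639432 -0.07434558 -0.50710465]
```

View pics/s2.png

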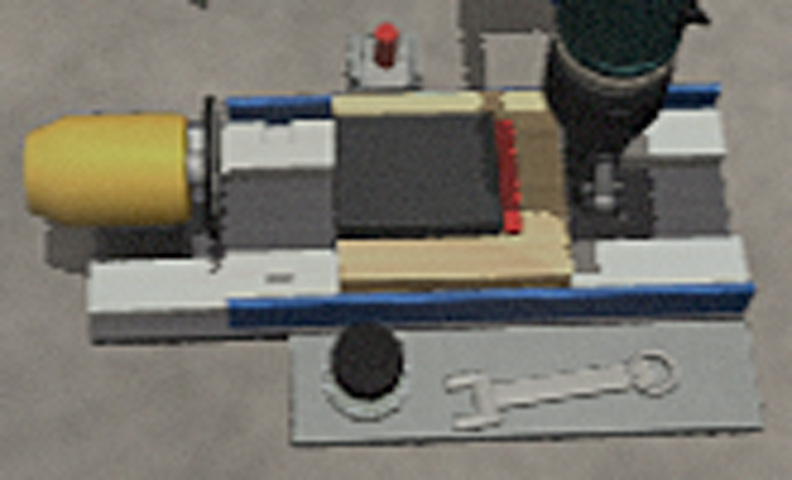

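The board has slid straight about 54 mm, with its rear corner now at crop (571,276), and about 56 mm remain.

Emit:
servo_tool(
  increments=[
    {"dx": -6, "dy": 0, "dz": 0, "rx": 0, "ry": 0, "rz": 0, "hand": 1},
    {"dx": -12, "dy": 0, "dz": 0, "rx": 0, "ry": 0, "rz": 0, "hand": 1},
    {"dx": -18, "dy": 0, "dz": 0, "rx": 0, "ry": 0, "rz": 0, "hand": 1},
    {"dx": -24, "dy": 0, "dz": 0, "rx": 0, "ry": 0, "rz": 0, "hand": 1},
    {"dx": -30, "dy": 0, "dz": 0, "rx": 0, "ry": 0, "rz": 0, "hand": 1},
    {"dx": -36, "dy": 0, "dz": 0, "rx": 0, "ry": 0, "rz": 0, "hand": 1},
    {"dx": -41, "dy": 0, "dz": 0, "rx": 0, "ry": 0, "rz": 0, "hand": 1},
    {"dx": -45, "dy": 0, "dz": 0, "rx": 0, "ry": 0, "rz": 0, "hand": 1},
  ],
)

```text
t: 4.15
position: [0.5769, 0.1097, 0.1096]
tcp_rot: [-3.135, 0.005, 1.714]
contact_force: [0.0, 2.5, -1.1]
gripper_width: 0.0002
```

Emit:
servo_tool(
  increments=[
    {"dx": -2, "dy": 0, "dz": 0, "rx": 0, "ry": 0, "rz": 0, "hand": 1},
    {"dx": -4, "dy": 0, "dz": 0, "rx": 0, "ry": 0, "rz": 0, "hand": 1},
    {"dx": -6, "dy": 0, "dz": 0, "rx": 0, "ry": 0, "rz": 0, "hand": 1},
    {"dx": -8, "dy": 0, "dz": 0, "rx": 0, "ry": 0, "rz": 0, "hand": 1},
  ],
)

```text
t: 4.65
position: [0.578, 0.1017, 0.1095]
tcp_rot: [-3.135, 0.005, 1.714]
contact_force: [-0.4, 3.3, -0.2]
gripper_width: 0.0001
```

Emit:
servo_tool(
  increments=[
    {"dx": -2, "dy": 0, "dz": 0, "rx": 0, "ry": 0, "rz": 0, "hand": 1},
    {"dx": -4, "dy": 0, "dz": 0, "rx": 0, "ry": 0, "rz": 0, "hand": 1},
  ],
)

```text
t: 4.9
position: [0.5786, 0.0976, 0.1096]
tcp_rot: [-3.135, 0.005, 1.714]
contact_force: [-0.1, 3.7, 0.0]
gripper_width: -0.0002
```

Emit:
servo_tool(
  increments=[
    {"dx": -1, "dy": 0, "dz": 0, "rx": 0, "ry": 0, "rz": 0, "hand": 1},
    {"dx": -2, "dy": 0, "dz": 0, "rx": 0, "ry": 0, "rz": 0, "hand": 1},
  ],
)

```text
t: 5.15
position: [0.5788, 0.0957, 0.1096]
tcp_rot: [-3.134, 0.005, 1.714]
contact_force: [0.1, 3.5, 0.1]
gripper_width: -0.0002
```

Emit:
servo_tool(
  increments=[
    {"dx": -1, "dy": 0, "dz": 0, "rx": 0, "ry": 0, "rz": 0, "hand": 1},
    {"dx": -2, "dy": 0, "dz": 0, "rx": 0, "ry": 0, "rz": 0, "hand": 1},
  ],
)

```text
t: 5.4
position: [0.5791, 0.094, 0.1096]
tcp_rot: [-3.135, 0.003, 1.714]
contact_force: [-0.9, 5.8, -0.6]
gripper_width: -0.0002
```

Emit:
servo_tool(
  increments=[
    {"dx": -1, "dy": 0, "dz": 0, "rx": 0, "ry": 0, "rz": 0, "hand": 1},
    {"dx": -2, "dy": 0, "dz": 0, "rx": 0, "ry": 0, "rz": 0, "hand": 1},
  ],
)

```text
t: 5.65
position: [0.5791, 0.0937, 0.1097]
tcp_rot: [-3.135, -0.001, 1.715]
contact_force: [-1.0, 9.5, 0.4]
gripper_width: -0.0001
```

It has stopped with the force rising, so it has probably dropped. I'll back off 25 mm and look.

Emit:
servo_tool(
  increments=[
    {"dx": 10, "dy": 0, "dz": 0, "rx": 0, "ry": 0, "rz": 0, "hand": 1},
    {"dx": 30, "dy": 0, "dz": 0, "rx": 0, "ry": 0, "rz": 0, "hand": 1},
    {"dx": 30, "dy": 0, "dz": -40, "rx": 0, "ry": 0, "rz": 0, "hand": 1},
    {"dx": 30, "dy": 0, "dz": -100, "rx": 0, "ry": 0, "rz": 0, "hand": 1},
    {"dx": 30, "dy": 0, "dz": -120, "rx": 0, "ry": 0, "rz": 0, "hand": 1},
  ],
)

```text
t: 6.28
position: [0.5771, 0.1244, 0.2351]
tcp_rot: [3.14, 0.001, 1.715]
contact_force: [0.2, 0.2, -0.3]
gripper_width: 0.0
```

```bash
python3 look.py 3
python3 - <<'E'
from h import *
from station import optics
y=-1.422;C,S=np.cos(y),np.sin(y)
for n,s,o in(("top",5,(240,145)),("scene",4.8,(255,185))):
    c=optics.get_calibration(n)
    for z in(50,57):
        P=[[.5838+C*a/1e3-S*b/1e3,.0705+S*a/1e3+C*b/1e3,z/1e3] for a in(-15,135) for b in(-70,70)]
        print(n,z,((proj(c,P)+.5-np.array(o))*s).round(0).tolist())
E
```

```text
6.425 [0.57606525 0.12409043 0.23119799] [-0.2898815   0.02842091 -0.76312122]
top 50 [[296.0, 309.0], [278.0, 125.0], [500.0, 288.0], [479.0, 105.0]]
top 57 [[296.0, 307.0], [278.0, 123.0], [501.0, 286.0], [479.0, 102.0]]
scene 50 [[467.0, 99.0], [481.0, 284.0], [247.0, 103.0], [247.0, 290.0]]
scene 57 [[468.0, 93.0], [482.0, 280.0], [246.0, 98.0], [246.0, 285.0]]
```

View pics/s3.png

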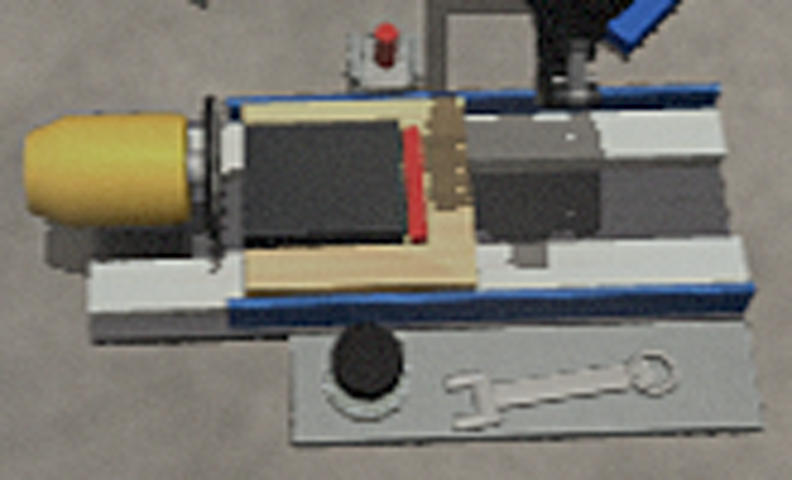

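The board is down: the inner side of the near guide now shows above its edge, and its corners (243,101) and (467,98) match the dropped prediction. Next I'll move behind the knob.

Emit:
servo_tool(
  increments=[
    {"dx": -24, "dy": -35, "dz": 0, "rx": 0, "ry": 0, "rz": 0, "hand": 1},
    {"dx": -48, "dy": -70, "dz": 0, "rx": 0, "ry": 0, "rz": 0, "hand": 1},
    {"dx": -72, "dy": -105, "dz": 0, "rx": 0, "ry": 0, "rz": 0, "hand": 1},
    {"dx": -95, "dy": -140, "dz": 0, "rx": 0, "ry": 0, "rz": 0, "hand": 1},
    {"dx": -95, "dy": -140, "dz": 30, "rx": 0, "ry": 0, "rz": 0, "hand": 1},
    {"dx": -95, "dy": -140, "dz": 70, "rx": 0, "ry": 0, "rz": 0, "hand": 1},
    {"dx": -95, "dy": -140, "dz": 88, "rx": 0, "ry": 0, "rz": 0, "hand": 1},
    {"dx": -95, "dy": -140, "dz": 90, "rx": 0, "ry": 0, "rz": 0, "hand": 1},
  ],
)

```text
t: 7.42
position: [0.4485, 0.0102, 0.138]
tcp_rot: [-3.13, -0.001, 1.715]
contact_force: [-0.4, -0.1, 0.5]
gripper_width: 0.0001
```

```bash
python3 look.py 4
```

```text
7.575 [0.45095104 0.00995341 0.14169131] [-0.00286659 -0.18821342  0.08309417]
```

View pics/s4.png

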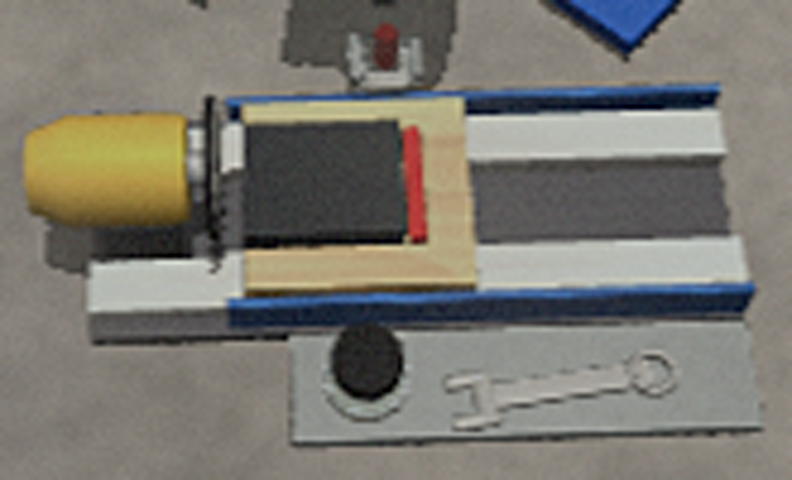

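The board is seated and the finger tip at (384,2) lines up behind the knob at (386,35). Pushing the bolt now.

Emit:
servo_tool(
  increments=[
    {"dx": 0, "dy": 5, "dz": 0, "rx": 0, "ry": 0, "rz": 0, "hand": 1},
    {"dx": 0, "dy": 10, "dz": 0, "rx": 0, "ry": 0, "rz": 0, "hand": 1},
    {"dx": 0, "dy": 15, "dz": 0, "rx": 0, "ry": 0, "rz": 0, "hand": 1},
    {"dx": 0, "dy": 20, "dz": 0, "rx": 0, "ry": 0, "rz": 0, "hand": 1},
    {"dx": 0, "dy": 24, "dz": 0, "rx": 0, "ry": 0, "rz": 0, "hand": 1},
    {"dx": 0, "dy": 28, "dz": 0, "rx": 0, "ry": 0, "rz": 0, "hand": 1},
    {"dx": 0, "dy": 32, "dz": 0, "rx": 0, "ry": 0, "rz": 0, "hand": 1},
    {"dx": 0, "dy": 36, "dz": 0, "rx": 0, "ry": 0, "rz": 0, "hand": 1},
  ],
)

```text
t: 8.57
position: [0.4866, 0.0152, 0.1415]
tcp_rot: [-3.137, 0.0, 1.715]
contact_force: [-2.6, 0.3, 1.6]
gripper_width: -0.0001
```

Emit:
servo_tool(
  increments=[
    {"dx": 0, "dy": 2, "dz": 0, "rx": 0, "ry": 0, "rz": 0, "hand": 1},
    {"dx": 0, "dy": 4, "dz": 0, "rx": 0, "ry": 0, "rz": 0, "hand": 1},
  ],
)

```text
t: 8.82
position: [0.4907, 0.0159, 0.1415]
tcp_rot: [-3.137, 0.0, 1.715]
contact_force: [-1.1, -0.1, 1.8]
gripper_width: -0.0002
```

Emit:
servo_tool(
  increments=[
    {"dx": 0, "dy": 2, "dz": 0, "rx": 0, "ry": 0, "rz": 0, "hand": 1},
    {"dx": 0, "dy": 4, "dz": 0, "rx": 0, "ry": 0, "rz": 0, "hand": 1},
  ],
)

```text
t: 9.07
position: [0.4947, 0.0165, 0.1415]
tcp_rot: [-3.137, -0.0, 1.715]
contact_force: [-2.1, 0.1, 1.8]
gripper_width: -0.0001
```

Emit:
servo_tool(
  increments=[
    {"dx": 0, "dy": 2, "dz": 0, "rx": 0, "ry": 0, "rz": 0, "hand": 1},
    {"dx": 0, "dy": 4, "dz": 0, "rx": 0, "ry": 0, "rz": 0, "hand": 1},
  ],
)

```text
t: 9.32
position: [0.4988, 0.0171, 0.1415]
tcp_rot: [-3.137, -0.0, 1.715]
contact_force: [-2.2, 0.2, 1.2]
gripper_width: -0.0001
```

Emit:
servo_tool(
  increments=[
    {"dx": 0, "dy": 1, "dz": 0, "rx": 0, "ry": 0, "rz": 0, "hand": 1},
    {"dx": 0, "dy": 3, "dz": 0, "rx": 0, "ry": 0, "rz": 0, "hand": 1},
  ],
)

```text
t: 9.57
position: [0.501, 0.0175, 0.1414]
tcp_rot: [-3.134, -0.0, 1.716]
contact_force: [-7.9, -0.3, 6.1]
gripper_width: -0.0001
```

Emit:
servo_tool(
  increments=[
    {"dx": 0, "dy": 1, "dz": 0, "rx": 0, "ry": 0, "rz": 0, "hand": 1},
    {"dx": 0, "dy": 3, "dz": 0, "rx": 0, "ry": 0, "rz": 0, "hand": 1},
  ],
)

```text
t: 9.82
position: [0.5017, 0.0176, 0.1414]
tcp_rot: [-3.127, -0.0, 1.716]
contact_force: [-13.0, -2.3, 9.6]
gripper_width: -0.0002
```

The bolt has reached a hard stop. I'll back off, raise the arm and check.

Emit:
servo_tool(
  increments=[
    {"dx": 0, "dy": -10, "dz": 0, "rx": 0, "ry": 0, "rz": 0, "hand": 1},
    {"dx": 0, "dy": -30, "dz": 0, "rx": 0, "ry": 0, "rz": 0, "hand": 1},
    {"dx": 0, "dy": -50, "dz": -20, "rx": 0, "ry": 0, "rz": 0, "hand": 1},
    {"dx": 0, "dy": -80, "dz": -60, "rx": 0, "ry": 0, "rz": 0, "hand": 1},
    {"dx": 0, "dy": -110, "dz": -100, "rx": 0, "ry": 0, "rz": 0, "hand": 1},
    {"dx": 0, "dy": -110, "dz": -120, "rx": 0, "ry": 0, "rz": 0, "hand": 1},
    {"dx": 0, "dy": -110, "dz": -120, "rx": 0, "ry": 0, "rz": 0, "hand": 1},
  ],
)

```text
t: 10.7
position: [0.3954, 0.0017, 0.2651]
tcp_rot: [-3.133, 0.002, 1.715]
contact_force: [0.1, 0.6, -0.1]
gripper_width: -0.0
```

```bash
python3 look.py 5
python3 - <<'E'
from h import *
from station import optics
y=-1.422;C,S=np.cos(y),np.sin(y);c=optics.get_calibration("scene")
for b in(3,26,30):
    a,d=40,-100+b
    print(b,(proj(c,[.5838+C*a/1e3-S*d/1e3,.0705+S*a/1e3+C*d/1e3,.094])+.5-np.array((255,185)))*4.8)
E
```

```text
10.85 [0.39432543 0.00198216 0.26154395] [-0.57742012 -0.488306   -0.02821898]
3 [[386.47322943  31.36380852]]
26 [[387.91745236  60.15921496]]
30 [[388.17172737  65.22903629]]
```

View pics/s5.png

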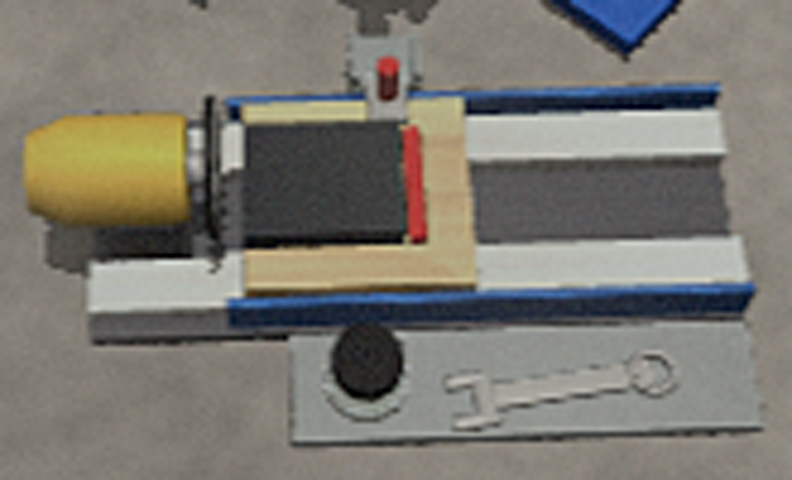

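Run:
```python
import cv2,numpy as np
from h import *
from station import optics
y=-1.422;C,S=np.cos(y),np.sin(y)
for n,o,s in(("t",(240,145),5),("s",(255,185),4.8)):
    c=optics.get_calibration("top" if n=="t" else "scene"); r=[]
    for k in(2,5):   # 2: before bolt push
        h=cv2.imread(f"pics/{n}{k}.png").astype(int); m=(h[:,:,2]>110)&(h[:,:,1]<75)&(h[:,:,0]<75)
        x0,y0,x1,y1=(345,250,410,345) if n=="t" else (360,15,410,105)
        v,u=np.nonzero(m[y0:y1,x0:x1]); r.append(np.array([u.mean()+x0,v.mean()+y0])); print(n,k,r[-1],len(u))
    P=lambda d:proj(c,[.5838+C*.04-S*d,.0705+S*.04+C*d,.076])[0]*s
    print((r[1]-r[0]),(P(-.07)-P(-.1))/30)
```

```text
t 2 [375.45689655 323.47844828] 232
t 5 [349.01176471 254.31764706] 85
[-26.44513185 -69.16080122] [-0.14160755 -1.35463635]
s 2 [386.09285714  33.9       ] 280
s 5 [388.23636364  67.28727273] 275
[ 2.14350649 33.38727273] [0.06171374 1.24339016]
```

Travel is 26.9 mm from a start of 0–5 mm, so the bolt is in beyond 26 mm even in the worst case. Handing in.

```bash
python3 -c "
from station import manip
print(manip.close_job())"
```

```text
the job is handed in; nothing more can be done
None
```

I pushed the board along its rails until it dropped into the notches, then pushed the bolt in over it until it hit a hard stop. I backed the arm clear and handed the job in at about 11 s. The system gives no verdict, so this rests on my own checks.

- **Board:** it stopped in the notches with the push force rising to 9.5 N. Its near-edge corners in the scene picture match the predicted seated, level position to within about 4 pixels of the enlarged crop (roughly 3 mm). It still looked seated after the bolt push.
- **Bolt:** it stopped against 13 N, and the scene camera shows 26.9 mm of knob travel. With my estimate of about 3 mm at the start, that puts it near 30 mm. Even from a start of 0 it is past the required 26 mm, though only by about 1 mm.
- **Bystanders:** I saw no sign that anything else was moved. The last picture covered only the station area and tool ledge, so I didn't look again at the things farther out on the bench.

Two checks disagreed or failed. The first image fit put the bolt's start at 6.4 mm, outside its stated 0–5 mm range, because of pixel error. The top-camera check of the bolt's final position was unusable: its colour detection failed, probably because the arm was in the way.

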